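# Knock the stuck bobbin out of its nest

### The arm

A 6-joint arm with a two-finger parallel gripper is mounted at the origin on a cart in front of the work surface, level with it; the furniture and walls round the work are solid. World frame = base frame: x ahead of the robot, y to its left, z up, the work surface at z = 0. Lengths are in m, angles in rad, forces in N, time in s.
With the tool pointing down it reaches from about 0.325 to 0.85 m from the base axis. Payload 15.5 kg.
Tool frame: the origin (TCP) lies on the mounting face of the last link; the fingertips stand 191 mm ahead of it and the grasp point (between the pads) lies 172 mm ahead of it (arm.hold_point_z is the distance from the TCP to the grasp point, in m); z points along the fingers, y is the direction in which the jaws open and shut (so a half turn about z gives the same grasp; the last joint's range is limited). The gripper opens to 91 mm and grips with 3 to 60 N. Pads are 32 mm wide; open, the fingers measure 118 mm over their backs; the gripper's body (76 mm by 178 mm) begins 60 mm behind the grasp point.
Start: joints at [-1.337, 0.494, 1.345, -0, 1.302, -0.096], TCP at [0.202, -0.592, 0.405] pointing down, gripper open.
Joint ranges: [-2.91, 2.91], [-0.82, 2.16], [0.22, 2.67], [-1.22, 4.37], [0.12, 2.79], [-3.08, 3.08]. Speed limits (rad/s): [1.89, 1.89, 2.57, 3.01, 3.01, 3.01].

### API

Orientations are given as [roll, pitch, yaw] about the fixed x, y, z axes, in that order (R = Rz(yaw) Ry(pitch) Rx(roll)).
In Python, from plant import arm gives the robot as it stands.
- The arm moves only by the tool play_rows, never from a script. Its argument "increments" is a list of rows, each a list of 2 entries, a list of its own where there are three numbers: the shift along the tool's x, y, z in mm, then the turn about the tool's z in degrees. In form: [[[tx, ty, tz], roll], ...]. A call has exactly 10 rows; each row is the pose to reach, as a shift and turn from the pose measured when the call began, along the tool's axes at that moment; what a row does not reach only later rows make up. A row lasts 1/10 s, in which the tool goes at most 50 mm and 8.59 degrees, less where a joint would pass 70% of its speed; a pose out of reach is approached as far as the arm can. A call with a gripper value outside its range is refused whole. "gripper" is the gripper command: -1 is shut, 1 is fully open, values between are in proportion, set as the call begins (left out, the last holds). The fingers move at their own pace and stop on an object; "grip_force" is the grip in N (left out, the last holds). Time passes only in rows, so rows that repeat a pose let the fingers close, or fill a call up. It gives the time, the measured TCP pose, the force and the opening at its end, in the units of the state.
- arm.get_obs(): the state, without advancing time (a new reading comes with each control period).
- arm.snapshot(name): name is "scene" or "top" or "wrist"; returns (picture, depth): 420x560x3 uint8, blue, green, red; 420x560 float32, m along the optical axis (not along the pixel's ray), 0 where there is no reading.
- arm.camera_params(name): a dict with "intrinsics" (3x3 intrinsics, pixels), "k1" (the pictures are not rectified: a ray, as slopes to the right and down, at radius r is drawn at 1 + k1 r^2 times it, then the intrinsics apply), "T" (4x4, takes a point from camera to world coordinates). Camera axes: x right, y up, looking along -z (the intrinsics and any distortion apply to the point x, -y, -z); pixel columns grow to the right and rows downward; lengths in m; the calibration is good to about 2 mm. A picture is of the moment at which its call begins: read the wrist's pose just before it. camera_params takes no time and is no camera call; for the wrist camera it gives the pose at the moment of the call.
- arm.hand_in(): hands the job in, once; it reports no verdict.
Trained networks look in the newest picture that a camera, given by its name, has taken for a name from the list of things; names that differ only in an ending like _2 or _b are one class to them, and where a whole thing is asked for, a point or a joint stands for the part that bears it (a point fixed in the world has none). Each returns a list of dicts, best first, with "score" (0 to 1); they miss things now and then, are a little off and sometimes report something else, mostly with a low value. They report only what shows in the picture. A call takes as long as a camera call.
- arm.search_frame(label, camera): "point" ([column, row] in pixels, amid what is visible of it).
- arm.pinpoint(label, camera): "point" ([column, row] in pixels: a listed point, or the origin of a listed thing).
The state is a dict: "time": time; "q": joint angles; "joint_velocities": joint speeds; "effort": joint torques, N m; "tool_pos": TCP position; "ee_rot": TCP orientation; "contact_force": force on the tool from outside, world axes, zero at the start; "wrist_torque": the same for the moment, N m; "finger_gap": finger opening in m.
Only numpy, scipy, OpenCV 4.12 (cv2) and the standard library are available. Lean on these libraries where they do the work, as an engineer would, in place of code of your own. Each camera call takes 0.05 s, during which the arm holds its last target.

### The job

One of the two nest stands on the bench has a wound copper bobbin stuck down in its pocket. Lift that stand's black knob up so that its knockout rod pushes the bobbin up out of the pocket, then take the bobbin and set it standing upright in the shallow steel tray.

Things in the scene. Friction and masses are not known exactly. Their poses are not given: they have to be found in the camera images.
- nest: Loaded one of two like stands, fixed to the bench: base 150 (x) x 70 (y) x 8 mm; at its far (+x) end a raised aluminium block 60 x 64 mm, rim 80 mm above the bench. Origin: centre of the base's underside, z up, +x away from the robot at yaw 0. The pocket (24 mm square, 28 mm deep, slot to -x for the wire tail) has its axis at x = +40 mm, y = 0. The other stand is empty; its knob may stand raised.
- knob (a point): Centre of the loaded stand's black knob, an upright cylinder 26 mm across, 32 mm tall, 52 mm clear of the block; at x = -55 mm, y = 0 of the stand, 76 mm above the bench when down. Knob and knockout rod (its 16 mm pad bears the bobbin) are one part that slides straight up only, at most 22 mm to a firm stop; lifting takes 8 to 10 N; it stays where left.
- bobbin: Copper bobbin in the loaded nest: upright cylinder 21 mm across, 20 mm tall, 20 to 40 g, wire tail to its -y. Origin: on its underside, z up; the cylinder's axis is at x = 0, y = +6 mm. It starts on the pocket's axis, underside 55 mm above the bench, top 5 mm below the rim (no room to grip); knob right up, its top is 17 mm above the rim. A like bobbin standing on the bench is not wanted.
- steel_tray: Shallow, empty steel tray with a dark rubber floor, fixed to the bench: 150 (x) x 110 (y) mm outside, rim 8 mm above the bench, walls 4 mm thick, inner floor 3 mm above the bench. Origin: centre of its underside, z up.

How it is judged:
On the way:
1. the knockout rod is pushed up at least 15 mm and bears the bobbin, raised at least 13 mm in its nest, with the fingers off the bobbin (z of knob in the frame of nest above 0.091 m and z of bobbin in the frame of nest above 0.068 m and x of bobbin in the frame of nest between 0.024 and 0.056 m and y of bobbin in the frame of nest between -0.012 and 0.012 m and contact force between the fingers and bobbin below 0.1 N), for 0.2 s.
At the end, for the whole second after the job is handed in: The bobbin from the nest stands on the tray's floor, anywhere inside the tray's walls (origin within 66 mm of the tray's centre along x and 46 mm along y, underside less than 5 mm above the tray's floor), upright to within 10 degrees and at rest. Where the knob is left does not matter (x of bobbin in the frame of steel_tray between -0.066 and 0.066 m and y of bobbin in the frame of steel_tray between -0.046 and 0.046 m and z of bobbin in the frame of steel_tray below 0.008 m and angle between bobbin's own z axis and vertical below 0.17 rad and linear speed of bobbin below 0.02 m/s); the robot touches nothing.
It also fails if it takes over 58 s, if anything falls off the work surface, if the arm or the gripper's body presses on something with over 40 N, if the wrist force passes 120 N, or if a joint passes its speed limit or range.

## Working session

There is one attempt and no reset: what is moved stays moved. The work goes in short steps, Python scripts to look and compute and a tool call to move; the robot and the scene stay as the last step left them, time stands still between calls to the robot, and variables do not carry over. Pictures are saved under pics/ and viewed, and the job is handed in when it is done.

Besides the shell and the picture viewer there is one more tool, called after "Request:" by a JSON object that holds its "name" and its "arguments", one argument or row to a line. play_rows: Moves the arm, as the interface text tells. Its arguments: {"type":"object","properties":{"increments":{"type":"array"},"gripper":{"type":"number"},"grip_force":{"type":"number"}},"required":["increments"]}

```bash
ls; mkdir -p pics
cat > h.py <<'E'
import numpy as np, cv2
from plant import arm
def ray(cam,px,P=None):
    P=P or arm.camera_params(cam); K=np.array(P["intrinsics"]); T=np.array(P["T"])
    d=cv2.undistortPoints(np.array([[px]],float),np.eye(3)*1.0@K,np.array([P["k1"],0,0,0.]))[0,0]
    v=np.array([d[0],-d[1],-1.0]); return T[:3,3],T[:3,:3]@v
def at_z(cam,px,z,P=None):
    o,v=ray(cam,px,P); return o+v*(z-o[2])/v[2]
def at_d(cam,px,dep,P=None):
    o,v=ray(cam,px,P); return o+v*dep
def proj(cam,p,P=None):
    P=P or arm.camera_params(cam); K=np.array(P["intrinsics"]); T=np.array(P["T"])
    c=T[:3,:3].T@(np.array(p)-T[:3,3]); x,y=c[0]/-c[2],-c[1]/-c[2]; s=1+P["k1"]*(x*x+y*y)
    return (K@[x*s,y*s,1])[:2]
E
python3 - <<'E'
from h import *
o=arm.get_obs(); print(o)
for c in("scene","top"):
    im,d=arm.snapshot(c); cv2.imwrite(f"pics/{c}0.png",im); np.save(f"{c}0.npy",d); P=arm.camera_params(c); print(c,P)
    for l in("nest","knob","bobbin","steel_tray"):
        for f in("search_frame","pinpoint"):
            for r in getattr(arm,f)(l,c):
                px=r["point"];ci,ri=int(round(px[0])),int(round(px[1]))
                dd=d[min(max(ri,0),419),min(max(ci,0),559)]
                print(c,l,f,np.round(px,1),round(r["score"],2),at_d(c,px,dd).round(3))
print(arm.get_obs()["time"])
E
```

```text
pics
{'time': 0.0, 'q': array([-1.33752512e+00,  4.94187283e-01,  1.34615567e+00,  8.23878026e-06,
        1.30247634e+00, -9.55015528e-02]), 'joint_velocities': array([ 0.00150977,  0.00028822,  0.00072348, -0.00277836, -0.00034876,
       -0.00055215]), 'effort': array([ 2.41410140e-03, -8.78809190e+01, -3.81856477e+01,  7.09223002e-02,
        5.32102596e-02, -1.10234735e-04]), 'tool_pos': array([ 0.20176875, -0.59137325,  0.40412725]), 'ee_rot': array([-3.14037236e+00, -1.24873000e-04,  3.28770494e-01]), 'contact_force': array([-0.05762545,  0.41497417, -0.35494041]), 'wrist_torque': array([ 0.03431677, -0.01655635, -0.00975949]), 'finger_gap': 0.09155318528043804}
scene {'intrinsics': array([[494.37019014,   0.        , 275.19985168],
       [  0.        , 494.37019014, 202.19299288],
       [  0.        ,   0.        ,   1.        ]]), 'k1': 0.033876635593669296, 'T': array([[-0.58853341,  0.58803696, -0.55483417,  0.05971461],
       [-0.80846823, -0.43039491,  0.40142165,  0.48402428],
       [-0.00274704,  0.68481586,  0.72871098,  0.68590754],
       [ 0.        ,  0.      
[... 796 characters left out ...]
768234966, 'T': array([[-0.0111007 ,  0.98241535, -0.18637827,  0.33964692],
       [-0.99946586, -0.00517161,  0.03226827,  0.16110604],
       [ 0.03073697,  0.18663692,  0.98194801,  1.01799269],
       [ 0.        ,  0.        ,  0.        ,  1.        ]])}
top nest search_frame [272.6 199.7] 0.61 [0.547 0.138 0.021]
top nest pinpoint [272.8 200.8] 0.98 [0.544 0.138 0.023]
top knob search_frame [270.9 215.4] 0.49 [0.501 0.144 0.094]
top knob pinpoint [266.8 219.2] 0.68 [0.495 0.152 0.087]
top bobbin search_frame [274.  177.1] 0.49 [0.583 0.136 0.075]
top steel_tray search_frame [361.1 200.9] 0.81 [ 0.548 -0.054  0.002]
top steel_tray pinpoint [361.  201.3] 0.81 [ 0.547 -0.054  0.002]
0.9
```

View pics/scene0.png

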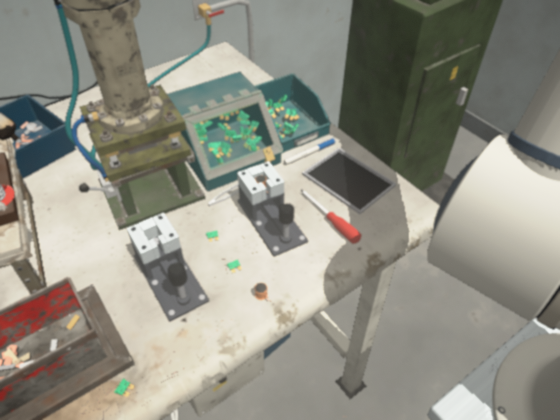

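View pics/top0.png

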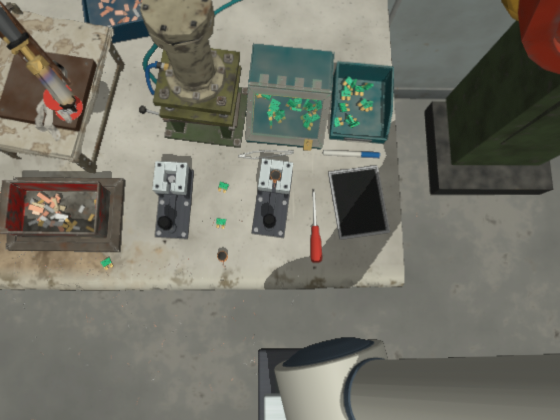

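Run:
```python
import cv2,numpy as np
a=cv2.imread("pics/scene0.png")[140:330,110:320]; a=cv2.resize(a,None,fx=2.6,fy=2.6,interpolation=cv2.INTER_CUBIC)
b=cv2.imread("pics/top0.png")[145:270,140:300]; b=cv2.resize(b,None,fx=4.9,fy=4.7,interpolation=cv2.INTER_CUBIC)
cv2.imwrite("pics/z1.png",a);cv2.imwrite("pics/z2.png",b)
```

```text
(no output)
```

View pics/z1.png

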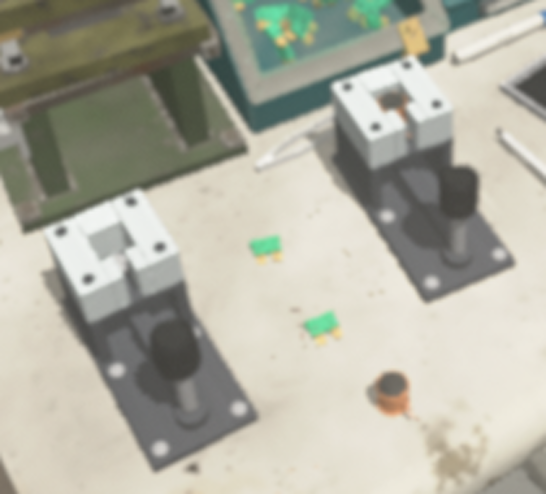

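View pics/z2.png

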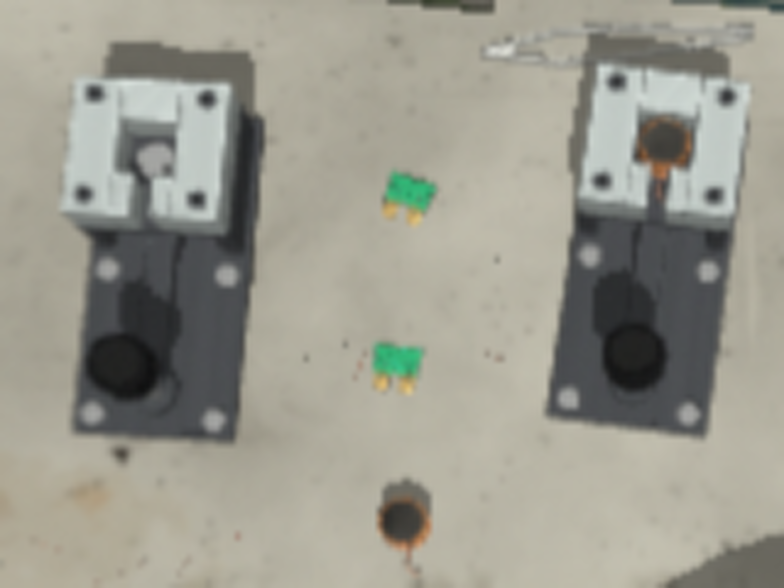

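The right-hand stand (top picture, block about (275,175), knob about (269,217)) has the copper bobbin. The left pocket is empty. Now I'll measure the stand geometry.

```bash
cat >> h.py <<'E'
def cloud(cam,d,P=None):
    P=P or arm.camera_params(cam); K=np.array(P["intrinsics"]); T=np.array(P["T"])
    v,u=np.mgrid[0:420,0:560]; pts=np.stack([u.ravel(),v.ravel()],1).astype(float)[:,None]
    n=cv2.undistortPoints(pts,K,np.array([P["k1"],0,0,0.]))[:,0]; z=d.ravel()
    c=np.stack([n[:,0]*z,-n[:,1]*z,-z],1); w=c@T[:3,:3].T+T[:3,3]; w[z<=0]=np.nan
    return w.reshape(420,560,3)
E
python3 - <<'E'
from h import *
for c in("top","scene"):
    W=cloud(c,np.load(f"{c}0.npy")); X,Y,Z=np.moveaxis(W,2,0)
    reg=(X>.44)&(X<.64)&(Y>.08)&(Y<.2)
    for nm,m in(("block",reg&(Z>.072)&(Z<.088)&(X>.535)),("knob",reg&(Z>.083)&(Z<.12)&(X<.52))):
        p=W[m]; r=cv2.minAreaRect(p[:,:2].astype(np.float32)*1000); print(c,nm,len(p),r,np.median(p[:,2]).round(4),(p[:,:2].min(0)+p[:,:2].max(0))/2)
    t=(X>.43)&(X<.65)&(Y>-.13)&(Y<.02)&(Z<.02)&(Z>.0055); p=W[t]; r=cv2.minAreaRect(p[:,:2].astype(np.float32)*1000); print("tray rim",len(p),r)
# base corners (top z=8mm), pixel from zoom
for u,v in((545,417),(705,437)): print(at_z("top",[140+u/4.9,145+v/4.7],.008))
for u,v in((602,64),(748,84),(730,217),(580,210)): print("blk",at_z("top",[140+u/4.9,145+v/4.7],.08))
print("knobtop",at_z("top",[140+634/4.9,145+355/4.7],.092))
print("bob",at_z("top",[140+665/4.9,145+140/4.7],.075))
print("traycorners",[at_z("top",p,.008).round(3) for p in((330,172),(377,167),(387,231),(340,238))])
E
```

```text
top block 855 ((586.6681518554688, 133.85513305664062), (63.93303298950195, 60.89922332763672), 81.83309173583984) 0.0794 [0.58638673 0.13418945]
top knob 139 ((492.1737365722656, 147.27195739746094), (23.43414878845215, 25.401180267333984), 89.58946990966797) 0.0877 [0.49216642 0.14726179]
tray rim 732 ((562.5938110351562, -49.823265075683594), (191.44383239746094, 120.65412139892578), 8.048432350158691)
scene block 897 ((586.7607421875, 134.25328063964844), (65.0208740234375, 62.055625915527344), 81.64498901367188) 0.078 [0.58579578 0.13386729]
scene knob 157 ((492.7956848144531, 147.79811096191406), (24.713001251220703, 25.534420013427734), 53.57662582397461) 0.0864 [0.49312998 0.14816648]
tray rim 411 ((560.5797119140625, -44.27417755126953), (185.23178100585938, 116.6649169921875), 4.25557279586792)
[0.47683387 0.18378309 0.008     ]
[0.46731556 0.11499193 0.008     ]
blk [0.61973612 0.15856883 0.08      ]
blk [0.61068854 0.09845718 0.08      ]
blk [0.55213432 0.10680925 0.08      ]
blk [0.55543084 0.16785338 0.08      ]
knobtop [0.49104976 0.14657316 0.092     ]
bob [0.58726428 0.13279388 0.075     ]
traycorners [array([0.611, 0.013, 0.008]), array([ 0.622, -0.091,  0.008]), array([ 0.481, -0.106,  0.008]), array([ 0.466, -0.004,  0.008])]
```

```bash
cat >> h.py <<'E'
def delta(target,yaw_t=None):
    """target TCP xyz -> shift mm in current tool axes, turn deg"""
    from scipy.spatial.transform import Rotation as R
    o=arm.get_obs(); Rm=R.from_euler("xyz",o["ee_rot"]).as_matrix()
    s=Rm.T@(np.array(target)-o["tool_pos"])*1000
    t=0 if yaw_t is None else np.degrees((o["ee_rot"][2]-yaw_t+np.pi)%(2*np.pi)-np.pi)
    return s.round(1),round(t,2)
E
python3 - <<'E'
from h import *
for c in("top","scene"):
    W=cloud(c,np.load(f"{c}0.npy")).reshape(-1,3); W=W[~np.isnan(W[:,0])]
    m=(W[:,2]>.13)&(W[:,0]>.1)&(W[:,0]<.72)&(W[:,1]>-.6)&(W[:,1]<.35); p=W[m]
    H,xe,ye=np.histogram2d(p[:,0],p[:,1],bins=[np.arange(.1,.75,.05),np.arange(-.6,.4,.05)]); print(c,"cols y from -.6 step .05, rows x from .1")
    print(H.astype(int))
print(delta([.4925,.1475,.076+.172+.07],-.142))
E
```

```text
top cols y from -.6 step .05, rows x from .1
[[   0    0    0    0    0    0    0    0    0    0    0    0    0    0
     0    0    0    0    0]
 [   0    0    0    0    0    0    0    0    0    0    0    0  301  633
   475    0    0    0    0]
 [   0    0    0    0    0    0    0    0    0    0 1622 2940 2547 1508
  1149    0    0    0    0]
 [   0    0    0    0    0    0    0    0    0  125 3636 1948 1161  870
   155    0    0    0    0]
 [   0    0    0    0    0    0    0    0    0    0    0    0    0    0
     0    0    0    0    0]
 [   0    0    0    0    0    0    0    0    0    0    0    0    0    0
     0    0    0    0    0]
 [   0    0    0    0    0    0    0    0    0    0    0    0    0    0
     0    0    0    0    0]
 [   0    0    0    0    0    0    0    0    0    0    0    0    0    0
     0    0    0    0    0]
 [   0    0    0    0    0    0    0    0    0    0    0    0    0    0
     0    0    0    0    0]
 [   0    0    0    0    0    0    0    0    0    0    0    0    0    0
     0    0    0    0    0]
 [   0    0    0    0    0    0    0    0    0    0    
[... 746 characters left out ...]
  0    0    0    0
     0    0    0    0    0]
 [   0    0    0    0    0    0    0    0    0    0    0    0    0    0
     0    0    0    0    0]
 [   0    0    0    0    0    0    0    0    0    0    0    0    0    0
     0    0    0    0    0]
 [   0    0    0    0    0    0    0    0    0    0    0    0    0    0
     0    0    0    0    0]
 [   0    0    0    0    0    0    0    0    0    0    0    0    0    0
     0    0    0    0    0]
 [   0    0    0    0    0    0    0    0    0    0    0    0    0    0
     0    0    0    0    0]
 [   0    0    0    0    0    0    0    0    0    0    0    0    0    0
     0    0  469  980  438]]
(array([ 513.7, -605.6,   86.7]), np.float64(26.97))
```

Request:
{"name": "play_rows", "arguments": {
  "increments": [
    [[25,-30,0],2],
    [[51,-60,0],4],
    [[77,-91,0],6],
    [[103,-121,0],8],
    [[128,-151,0],10],
    [[154,-182,0],12],
    [[180,-212,0],15],
    [[205,-242,0],18],
    [[231,-273,0],21],
    [[257,-303,0],24]
  ],
  "gripper": 1,
  "grip_force": 45
}}

```text
time: 1.9
tool_pos: [0.3474, -0.2202, 0.4049]
ee_rot: [3.141, -0.001, -0.093]
contact_force: [0.2, -0.8, -0.1]
finger_gap: 0.0913
```

Run:
```python
from h import *
print(delta([.4925,.1475,.076+.172+.07],-.142))
```

```text
(array([ 110.4, -379.6,   86.9]), np.float64(2.83))
```

Request:
{"name": "play_rows", "arguments": {
  "increments": [
    [[12,-42,0],1],
    [[25,-84,5],2],
    [[37,-127,10],2.8],
    [[50,-170,20],2.8],
    [[62,-212,30],2.8],
    [[75,-255,42],2.8],
    [[87,-298,55],2.8],
    [[99,-340,70],2.8],
    [[110,-379.6,87],2.8],
    [[110.4,-379.6,87],2.8]
  ]
}}

```text
time: 2.9
tool_pos: [0.4933, 0.1512, 0.3161]
ee_rot: [-3.141, 0.0, -0.138]
contact_force: [0.2, -0.5, 0.7]
finger_gap: 0.0911
```

Run:
```python
from h import *
P=arm.camera_params("wrist"); im,d=arm.snapshot("wrist"); cv2.imwrite("pics/w1.png",im); np.save("w1.npy",d)
print(arm.get_obs()["tool_pos"],P["T"])
W=cloud("wrist",d,P); X,Y,Z=np.moveaxis(W,2,0)
reg=(X>.44)&(X<.64)&(Y>.08)&(Y<.2)
for nm,m in(("block",reg&(Z>.074)&(Z<.086)&(X>.535)),("knob",reg&(Z>.086)&(Z<.11)&(X<.52))):
    p=W[m]
    if len(p): print(nm,len(p),cv2.minAreaRect(p[:,:2].astype(np.float32)*1000),np.median(p[:,2]).round(4))
for l in("knob","bobbin","nest"):
    for r in arm.pinpoint(l,"wrist"): print(l,r)
print(delta([.4925,.1475,.076+.172],-.142))
```

```text
[0.49275019 0.14938112 0.31683952] [[-1.37774997e-01  9.47058031e-01  2.89998512e-01  5.75084258e-01]
 [-9.90463331e-01 -1.31933384e-01 -3.96985192e-02  1.40403706e-01]
 [ 6.63683709e-04 -2.92702355e-01  9.56203373e-01  2.95775069e-01]
 [ 0.00000000e+00  0.00000000e+00  0.00000000e+00  1.00000000e+00]]
block 13025 ((588.4430541992188, 134.61102294921875), (64.73069763183594, 60.07668685913086), 82.1327896118164) 0.0796
knob 1384 ((494.7811279296875, 147.6012420654297), (25.45836067199707, 24.813919067382812), 82.38436126708984) 0.0875
knob {'point': [289.5, 229.5], 'score': 0.9}
bobbin {'point': [291.4, 80.7], 'score': 0.82}
nest {'point': [285.7, 128.7], 'score': 0.85}
(array([ 0.1, -0.7, 70.2]), np.float64(0.01))
```

View pics/w1.png

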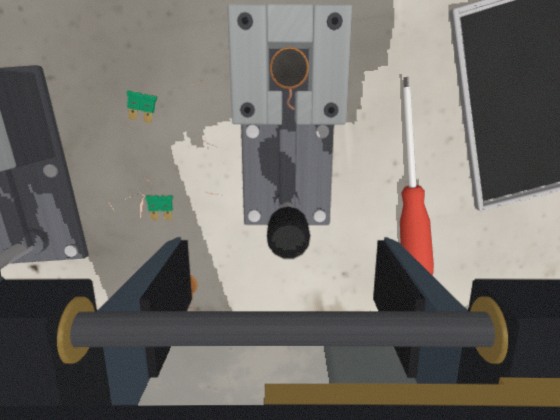

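Request:
{"name": "play_rows", "arguments": {
  "increments": [
    [[1,0,10],0],
    [[1,0,22],0],
    [[1,0,34],0],
    [[1,0,46],0],
    [[1,0,56],0],
    [[1,0,64],0],
    [[1,0,69],0],
    [[1,0,70],0],
    [[1,0,70],0],
    [[1,0,70],0]
  ]
}}

```text
time: 4.1
tool_pos: [0.4934, 0.1467, 0.2485]
ee_rot: [3.141, -0.001, -0.142]
contact_force: [-0.2, -0.2, 0.5]
finger_gap: 0.0917
```

Request:
{"name": "play_rows", "arguments": {
  "increments": [
    [[0,0,0],0],
    [[0,0,0],0],
    [[0,0,0],0],
    [[0,0,0],0],
    [[0,0,0],0],
    [[0,0,0],0],
    [[0,0,0],0],
    [[0,0,0],0],
    [[0,0,0],0],
    [[0,0,0],0]
  ],
  "gripper": -1,
  "grip_force": 45
}}

```text
time: 5.1
tool_pos: [0.4935, 0.1473, 0.2485]
ee_rot: [-3.141, -0.001, -0.142]
contact_force: [0.8, 9.9, -1.4]
finger_gap: 0.0251
```

Request:
{"name": "play_rows", "arguments": {
  "increments": [
    [[0,0,-2],0],
    [[0,0,-5],0],
    [[0,0,-8],0],
    [[0,0,-11],0],
    [[0,0,-14],0],
    [[0,0,-17],0],
    [[0,0,-19],0],
    [[0,0,-21],0],
    [[0,0,-22],0],
    [[0,0,-22],0]
  ]
}}

```text
time: 6.1
tool_pos: [0.4935, 0.1474, 0.2706]
ee_rot: [-3.14, -0.001, -0.142]
contact_force: [1.7, 3.9, -8.7]
finger_gap: 0.0245
```

Run:
```python
from h import *
P=arm.camera_params("wrist"); im,d=arm.snapshot("wrist"); cv2.imwrite("pics/w2.png",im)
W=cloud("wrist",d,P); X,Y,Z=np.moveaxis(W,2,0)
for c in("top","wrist"):
    if c=="top": im,d=arm.snapshot(c); W=cloud(c,d); X,Y,Z=np.moveaxis(W,2,0); cv2.imwrite("pics/t2.png",im)
    else: P=arm.camera_params(c); im,d=arm.snapshot(c); W=cloud(c,d,P); X,Y,Z=np.moveaxis(W,2,0)
    m=(np.hypot(X-.587,Y-.134)<.02)&(Z>.085)&(Z<.12)
    p=W[m]; print(c,len(p)); 
    if len(p): print(np.median(p[:,2]),cv2.minAreaRect(p[:,:2].astype(np.float32)*1000))
print(arm.get_obs())
```

```text
top 0
wrist 2730
0.09692246006210803 ((585.6927490234375, 133.40475463867188), (27.140071868896484, 21.199642181396484), 24.65748405456543)
{'time': 6.25, 'q': array([1.73975858e-01, 5.23418159e-01, 1.76239561e+00, 8.46966158e-04,
       8.54085346e-01, 1.88626987e+00]), 'joint_velocities': array([-7.64338159e-04,  3.28919431e-04, -1.11764181e-03,  1.48037157e-03,
        9.63470766e-05, -3.18117071e-04]), 'effort': array([-2.14823931e+00, -8.06183839e+01, -2.39749843e+01, -1.01293992e+00,
        8.85643121e-01,  4.39078873e-02]), 'tool_pos': array([0.4934788 , 0.14734865, 0.27058757]), 'ee_rot': array([-3.14045929e+00, -1.41136602e-03, -1.42054319e-01]), 'contact_force': array([ 2.37983478,  4.99419137, -8.07688168]), 'wrist_torque': array([ 0.77371053, -0.30180967,  0.03414638]), 'finger_gap': 0.02492825125006422}
```

View pics/w2.png

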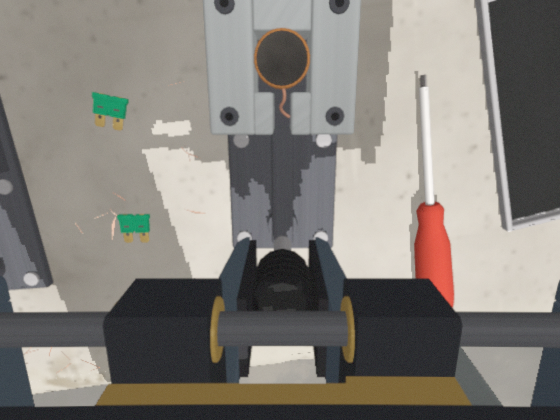

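The bobbin is up: its disc is at (282,58) with the top at z = 0.097. I'll release the knob and go up.

Request:
{"name": "play_rows", "arguments": {
  "increments": [
    [[0,0,0],0],
    [[0,0,0],0],
    [[0,0,0],0],
    [[0,0,0],0],
    [[0,0,0],0],
    [[0,0,0],0],
    [[0,0,0],0],
    [[0,0,0],0],
    [[0,0,0],0],
    [[0,0,0],0]
  ],
  "gripper": 1
}}

```text
time: 7.25
tool_pos: [0.4935, 0.1474, 0.2706]
ee_rot: [-3.14, -0.001, -0.142]
contact_force: [0.1, 0.3, 0.8]
finger_gap: 0.0913
```

Request:
{"name": "play_rows", "arguments": {
  "increments": [
    [[0,0,-5],0],
    [[0,0,-15],0],
    [[0,0,-27],0],
    [[0,0,-39],0],
    [[0,0,-50],0],
    [[0,0,-60],0],
    [[0,0,-67],0],
    [[0,0,-70],0],
    [[0,0,-70],0],
    [[0,0,-70],0]
  ]
}}

```text
time: 8.25
tool_pos: [0.4933, 0.1473, 0.3403]
ee_rot: [-3.141, -0.001, -0.142]
contact_force: [0.1, -0.5, -0.5]
finger_gap: 0.0912
```

Run:
```python
from h import *
P=arm.camera_params("wrist"); im,d=arm.snapshot("wrist"); cv2.imwrite("pics/w3.png",im)
W=cloud("wrist",d,P); X,Y,Z=np.moveaxis(W,2,0)
m=(np.hypot(X-.587,Y-.134)<.025)&(Z>.090)&(Z<.12); m=cv2.morphologyEx(m.astype(np.uint8),cv2.MORPH_OPEN,np.ones((9,9)))>0
p=W[m]; print(len(p),np.median(p[:,2]),cv2.minEnclosingCircle(p[:,:2].astype(np.float32)*1000),p.mean(0))
m=(np.hypot(X-.494,Y-.1475)<.03)&(Z>.09)&(Z<.13);p=W[m];print("knob",len(p),np.percentile(p[:,2],[50,95]))
m=(X>.55)&(X<.63)&(Y>.09)&(Y<.18)&(Z>.074)&(Z<.085); print("block",np.median(Z[m]))
Wt=cloud("top",np.load("top0.npy")).reshape(-1,3); q=Wt[(Wt[:,2]>.13)&(Wt[:,1]>0)&(Wt[:,1]<.35)&(Wt[:,0]>.5)]; print("press minx",[ (y,np.nanmin(q[(q[:,1]>y)&(q[:,1]<y+.05),0],initial=9).round(3)) for y in np.arange(0,.35,.05)])
for z in (.28,.36): print(z,delta([.5866,.134,z],-.142))
```

```text
1139 0.09693379822566942 ((588.307861328125, 134.40008544921875), 10.606337547302246) [0.58837405 0.13424447 0.09692418]
knob 1764 [0.10901456 0.1133227 ]
block 0.07970671467087728
press minx [(np.float64(0.0), np.float64(0.737)), (np.float64(0.05), np.float64(0.743)), (np.float64(0.1), np.float64(0.747)), (np.float64(0.15000000000000002), np.float64(0.753)), (np.float64(0.2), np.float64(0.677)), (np.float64(0.25), np.float64(0.682)), (np.float64(0.30000000000000004), np.float64(0.689))]
0.28 (array([94.2, -0. , 60.2]), np.float64(-0.0))
0.36 (array([ 94.3,  -0.1, -19.8]), np.float64(-0.0))
```

View pics/w3.png

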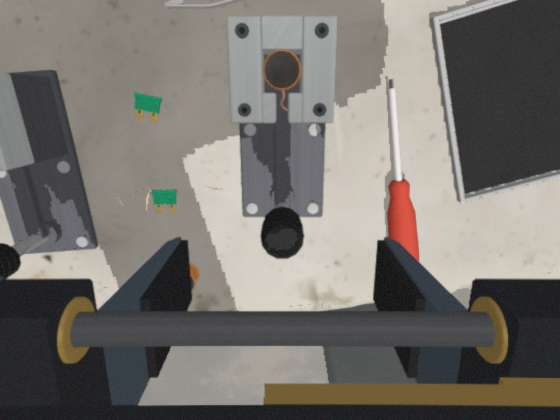

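Request:
{"name": "play_rows", "arguments": {
  "increments": [
    [[12,0,0],0],
    [[28,0,0],0],
    [[44,0,0],0],
    [[60,0,0],0],
    [[75,0,0],0],
    [[86,0,0],0],
    [[93,0,0],0],
    [[95.5,0,0],0],
    [[95.5,0,0],0],
    [[95.5,0,0],0]
  ]
}}

```text
time: 9.3
tool_pos: [0.5874, 0.1338, 0.3402]
ee_rot: [-3.141, -0.0, -0.142]
contact_force: [0.9, 0.8, -0.9]
finger_gap: 0.0917
```

Request:
{"name": "play_rows", "arguments": {
  "increments": [
    [[0,0,8],0],
    [[0,0,18],0],
    [[0,0,28],0],
    [[0,0,38],0],
    [[0,0,47],0],
    [[0,0,55],0],
    [[0,0,61],0],
    [[0,0,65],0],
    [[0,0,66],0],
    [[0,0,66],0]
  ]
}}

```text
time: 10.3
tool_pos: [0.5875, 0.1339, 0.2742]
ee_rot: [-3.141, -0.0, -0.142]
contact_force: [-0.5, -0.1, -0.2]
finger_gap: 0.0915
```

Run:
```python
from h import *
im,d=arm.snapshot("wrist"); cv2.imwrite("pics/w4.png",im)
print(delta([.588,.1343,.274],-.142))
```

```text
(array([ 0.4, -0.5,  0.4]), np.float64(0.0))
```

View pics/w4.png

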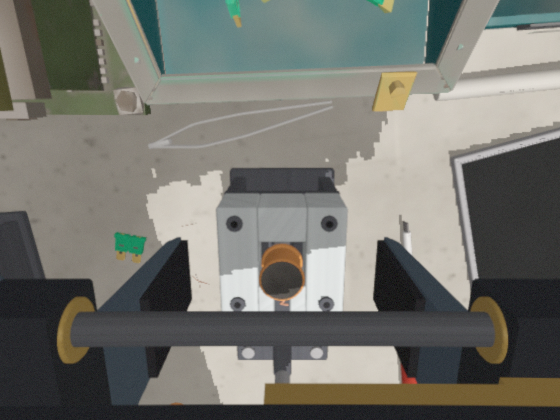

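The bobbin at (282,275) sits centred between the open fingers, so I'll close.

Request:
{"name": "play_rows", "arguments": {
  "increments": [
    [[0,-0.4,0],0],
    [[0,-0.4,0],0],
    [[0,-0.4,0],0],
    [[0,-0.4,0],0],
    [[0,-0.4,0],0],
    [[0,-0.4,0],0],
    [[0,-0.4,0],0],
    [[0,-0.4,0],0],
    [[0,-0.4,0],0],
    [[0,-0.4,0],0]
  ],
  "gripper": -1,
  "grip_force": 15
}}

```text
time: 11.35
tool_pos: [0.5876, 0.1343, 0.2744]
ee_rot: [-3.141, -0.001, -0.142]
contact_force: [-0.0, 0.7, -0.1]
finger_gap: 0.0211
```

Request:
{"name": "play_rows", "arguments": {
  "increments": [
    [[0,0,-2],0],
    [[0,0,-6],0],
    [[0,0,-12],0],
    [[0,0,-20],0],
    [[0,0,-30],0],
    [[0,0,-40],0],
    [[0,0,-50],0],
    [[0,0,-57],0],
    [[0,0,-60],0],
    [[0,0,-60],0]
  ]
}}

```text
time: 12.35
tool_pos: [0.5876, 0.1343, 0.3349]
ee_rot: [-3.141, -0.001, -0.142]
contact_force: [-0.4, 0.3, -0.6]
finger_gap: 0.0204
```

Run:
```python
from h import *
im,d=arm.snapshot("wrist"); cv2.imwrite("pics/w5.png",im)
P=arm.camera_params("wrist");W=cloud("wrist",d,P); X,Y,Z=np.moveaxis(W,2,0)
o=arm.get_obs();t=o["tool_pos"];print(o["finger_gap"])
m=(np.hypot(X-t[0],Y-t[1])<.02)&(Z>.12)&(Z<.2); p=W[m]; print(len(p), np.percentile(p[:,2],[2,50,98]) if len(p) else 0)
m=(X>.43)&(X<.65)&(Y>-.13)&(Y<.03)&(Z<.02)&(Z>.0055);p=W[m];print(len(p),cv2.minAreaRect(p[:,:2].astype(np.float32)*1000) if len(p) else 0)
print(delta([.545,-.047,.334],.11))
```

```text
0.02104618653764296
4366 [0.13812301 0.15772079 0.19960142]
2432 ((562.2664794921875, -41.939666748046875), (183.49722290039062, 107.17416381835938), 6.7660040855407715)
(array([-16.4, 185.4,   0.2]), np.float64(-14.44))
```

View pics/w5.png

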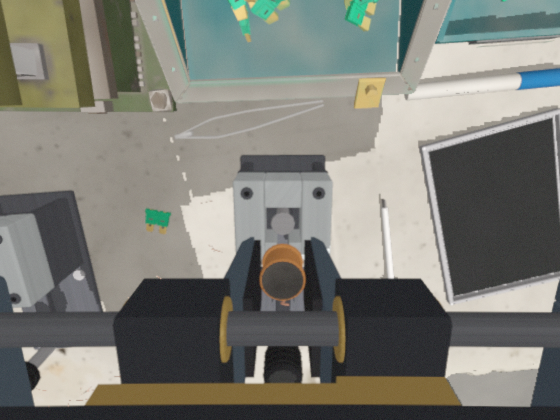

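The bobbin is held: its top measures 0.158 as predicted, and the pocket shows only the rod pad at (283,220). Next, move over the tray.

Request:
{"name": "play_rows", "arguments": {
  "increments": [
    [[-2,15,0],-1],
    [[-4,35,0],-3],
    [[-6,60,0],-5],
    [[-8,85,0],-7],
    [[-10,110,0],-9],
    [[-12,135,0],-11],
    [[-14,158,0],-13],
    [[-15,174,0],-14.4],
    [[-16,183,0],-14.4],
    [[-16.4,185.4,0],-14.4]
  ]
}}

```text
time: 13.4
tool_pos: [0.5448, -0.0476, 0.3339]
ee_rot: [-3.141, -0.0, 0.108]
contact_force: [-0.2, -0.1, 0.2]
finger_gap: 0.0206
```

Request:
{"name": "play_rows", "arguments": {
  "increments": [
    [[0,0,8],0],
    [[0,0,20],0],
    [[0,0,34],0],
    [[0,0,48],0],
    [[0,0,62],0],
    [[0,0,76],0],
    [[0,0,88],0],
    [[0,0,97],0],
    [[0,0,100],0],
    [[0,0,100],0]
  ]
}}

```text
time: 14.4
tool_pos: [0.5448, -0.0474, 0.2335]
ee_rot: [-3.141, 0.0, 0.108]
contact_force: [-0.1, -0.3, -1.2]
finger_gap: 0.021
```

Run:
```python
from h import *
im,d=arm.snapshot("wrist"); cv2.imwrite("pics/w6.png",im)
print(arm.get_obs()["finger_gap"],delta([.545,-.047,.2744-.077+.003],.11))
```

```text
0.020487744405301916 (array([ 0.1, -0.4, 33.6]), np.float64(-0.13))
```

View pics/w6.png

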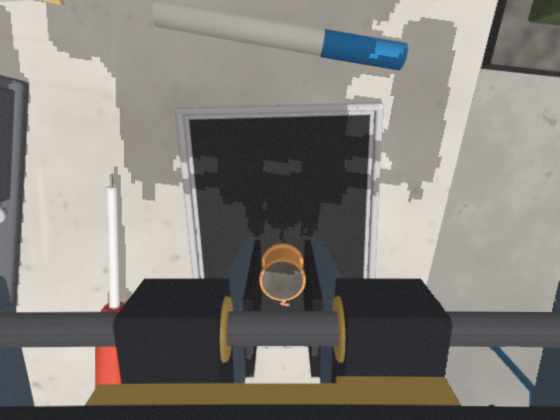

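Request:
{"name": "play_rows", "arguments": {
  "increments": [
    [[0,0,6],0],
    [[0,0,12],0],
    [[0,0,18],0],
    [[0,0,23],0],
    [[0,0,27],0],
    [[0,0,30],0],
    [[0,0,31.5],0],
    [[0,0,32.5],0],
    [[0,0,33],0],
    [[0,0,33],0]
  ]
}}

```text
time: 15.45
tool_pos: [0.545, -0.0474, 0.2011]
ee_rot: [-3.141, -0.0, 0.108]
contact_force: [0.4, -0.2, 0.1]
finger_gap: 0.0207
```

Request:
{"name": "play_rows", "arguments": {
  "increments": [
    [[0,0,0.3],0],
    [[0,0,0.6],0],
    [[0,0,0.9],0],
    [[0,0,1.1],0],
    [[0,0,1.2],0],
    [[0,0,1.2],0],
    [[0,0,1.2],0],
    [[0,0,1.2],0],
    [[0,0,1.2],0],
    [[0,0,1.2],0]
  ]
}}

```text
time: 16.45
tool_pos: [0.545, -0.0474, 0.2003]
ee_rot: [-3.141, -0.001, 0.108]
contact_force: [-2.0, 0.2, 9.5]
finger_gap: 0.0207
```

Contact with the floor (9.5 N). Back off slightly, then release partway and retreat.

Request:
{"name": "play_rows", "arguments": {
  "increments": [
    [[0,0,-0.5],0],
    [[0,0,-0.5],0],
    [[0,0,-0.5],0],
    [[0,0,-0.5],0],
    [[0,0,-0.5],0],
    [[0,0,-0.5],0],
    [[0,0,-0.5],0],
    [[0,0,-0.5],0],
    [[0,0,-0.5],0],
    [[0,0,-0.5],0]
  ]
}}

```text
time: 17.45
tool_pos: [0.545, -0.0474, 0.2008]
ee_rot: [-3.141, -0.001, 0.108]
contact_force: [0.3, -1.2, -0.3]
finger_gap: 0.0206
```

Request:
{"name": "play_rows", "arguments": {
  "increments": [
    [[0,0,0],0],
    [[0,0,0],0],
    [[0,0,0],0],
    [[0,0,0],0],
    [[0,0,0],0],
    [[0,0,0],0],
    [[0,0,0],0],
    [[0,0,0],0],
    [[0,0,0],0],
    [[0,0,0],0]
  ],
  "gripper": 0
}}

```text
time: 18.45
tool_pos: [0.545, -0.0474, 0.2008]
ee_rot: [-3.141, -0.001, 0.108]
contact_force: [0.1, -0.1, -0.0]
finger_gap: 0.0456
```

Request:
{"name": "play_rows", "arguments": {
  "increments": [
    [[0,0,-4],0],
    [[0,0,-12],0],
    [[0,0,-24],0],
    [[0,0,-38],0],
    [[0,0,-54],0],
    [[0,0,-70],0],
    [[0,0,-86],0],
    [[0,0,-96],0],
    [[0,0,-100],0],
    [[0,0,-100],0]
  ]
}}

```text
time: 19.45
tool_pos: [0.545, -0.0475, 0.3014]
ee_rot: [-3.141, -0.002, 0.108]
contact_force: [0.1, -0.3, -0.6]
finger_gap: 0.0453
```

Run:
```python
from h import *
P=arm.camera_params("wrist");im,d=arm.snapshot("wrist"); cv2.imwrite("pics/w7.png",im)
W=cloud("wrist",d,P); X,Y,Z=np.moveaxis(W,2,0)
m=(np.hypot(X-.545,Y+.047)<.025)&(Z>.012)&(Z<.05);m=cv2.morphologyEx(m.astype(np.uint8),cv2.MORPH_OPEN,np.ones((5,5)))>0
p=W[m];print(len(p),np.percentile(p[:,2],[2,50,98])); p=p[p[:,2]>.02]
A=np.c_[p[:,:2],np.ones(len(p))];print(cv2.minEnclosingCircle(p[:,:2].astype(np.float32)*1000),"slope",np.linalg.lstsq(A,p[:,2],rcond=None)[0])
im,d=arm.snapshot("scene"); cv2.imwrite("pics/s7.png",cv2.resize(im[100:300,200:460],None,fx=3,fy=3)); print(arm.get_obs()["time"])
```

```text
673 [0.01847811 0.02309299 0.02445448]
((545.7763061523438, -47.056907653808594), 10.710535049438477) slope [-0.00664657  0.00260671  0.02683163]
19.55
```

View pics/w7.png

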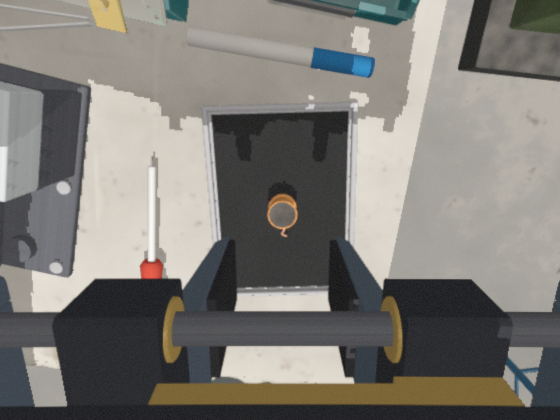

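View pics/s7.png

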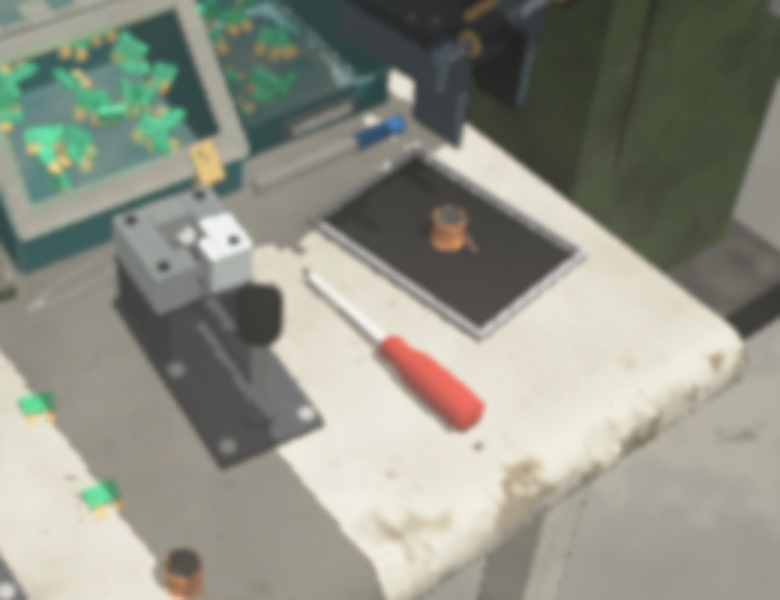

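The bobbin stands upright mid-tray (wrist picture (282,212)). Its top is at 0.023 m and level, and the gripper is clear of everything.

```bash
python3 -c "
from plant import arm; print(arm.hand_in())"
```

```text
the job is handed in; nothing more can be done
None
```

The bobbin from the loaded nest is standing upright in the steel tray, and the job is handed in. No verdict came back.

- **Lift:** I gripped the black knob of the loaded stand (the right-hand one in the top view) and raised it 22 mm. After I let go, it stayed up with its top at about 0.113 m. The bobbin's top came to 0.097 m, 17 mm above the rim, with the fingers off it.
- **Placing:** I gripped the bobbin by its raised part, lifted it out, lowered it until it touched the tray floor with about 9.5 N, eased off and released.
- **Last checks:** The bobbin is at about (0.546, -0.047), within about 1 mm of the tray centre I measured. Its top is level at 0.023 m, which matches 20 mm standing on the 3 mm floor. The gripper was about 100 mm above the release height and touching nothing, at about 19.6 s of the 58 s allowed.
- **Disagreements:** The cameras differed by 1–2 mm on the block's and knob's x positions. The knob's top first read about 4 mm below its nominal height (median depth). Neither affected the result.

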